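# Flip a face-down test cassette onto the reader's deck

### The job

One of the three test cassettes in front of the reader lies face down, with its plain blue back showing. Without gripping or lifting it, push it against the front edge of the reader's low deck until it tips up on its end and flips over onto the deck, white face up, then push it along the deck until it is squarely home against the white stop at the back. Leave the other two cassettes and everything else on the bench where they are.

Things in the scene. Friction and masses are not known exactly. Their poses are not given: they have to be found in the camera images.
- cassette: Face-down test cassette, a rigid plate 80 (x) x 54 (y) x 10 (z) mm, about 35 g; blue back up, white face (black windows, red patch) down at the start. Origin: centre of the white face. z points out of the blue back (up at the start, down when done), x along the 80 mm length, roughly towards the reader at the start. It lies on the bench, 15 to 45 mm short of the deck.
- end_near (a point): Middle of the cassette's end nearer the robot at the start (cassette x = -40 mm, z = 8 mm). This end swings up and over in the flip. It is undercut for a fingertip: a 45 degree bevel, 6 mm long and 6 mm high, on the white-face side leaves an upright lip only from z = 6 to 10 mm, so a tip held lower than 6 mm above the bench sits under the lip's edge.
- end_far (a point): Middle of the cassette's square end that faces the reader at the start (cassette x = +40 mm, z = 5 mm). This end stays low at the deck's edge in the flip.
- reader: Fixed reader. Origin: at bench height, under the middle of its deck's front edge; x points away from the robot across the deck, y along the edge, z up. The grey deck is a level plate 300 mm wide (y -150 to 150 mm), top 12 mm above the bench, with an upright front face at x = 0 and an orange stripe along that edge. It has no side guides: any place along y will do.
- stop (a point): Middle of the white stop's upright face, at deck height (reader x = 100 mm, z = 12 mm). The stop spans the deck's width and is 26 mm high above the bench; behind it, from reader x = 128 to 228 mm, is a white housing 55 mm high. A cassette fully home has its origin at reader x = 60 mm.
- deck (a joint): The deck with its stop is sprung: pushed away from the robot (reader +x) it gives up to 0.012 m and comes back by itself. Value in m, 0 at rest; it starts to move at about 4 N and takes about 9 N at its end. So a cassette pressed a few mm into its front edge is held lightly against it, and its near end can be walked up by a rising fingertip.
- spare_left: A cassette of the same shape and size, face up (white, with black windows and a red patch), on the bench in the same row as the face-down one, with gaps of about 40 mm between cassettes. Origin: centre of its underside. Leave it.
- spare_right: Another face-up cassette like spare_left, on the bench. Origin: centre of its underside. Leave it.
- marker: White and black marker pen lying on the bench, about 118 x 18 x 18 mm, long along its x; origin near the middle of its underside. Leave it.
- timer: White upright bench timer, 24 x 62 x 66 mm high; origin at the centre of its underside. Leave it.
- jar: Specimen jar with orange cap, 56 mm across and 65 mm high; origin at the centre of its underside. Leave it.

How it is judged (in metres and radians):
On the way, in this order (a step that is already met when the one before it is completed fails the run):
1. the cassette stands up on its far end against the deck's front edge (angle between cassette's own z axis and vertical between 1.1 and 1.9 rad and x of cassette in the frame of reader between -0.04 and 0.03 m and height (world z) of end_far below 0.025 m).
2. the cassette has flipped over and lies on the deck, white face up (angle between cassette's own z axis and vertical above 3 rad and height (world z) of cassette between 0.019 and 0.025 m and x of cassette in the frame of reader above 0 m), for 0.1 s.
At the end, for the whole second after the job is handed in: The cassette lies flat on the deck, white face up, its leading end within 4 mm of the stop and square to it within 5 degrees, at rest, with the sprung deck back at its rest position (angle between cassette's own z axis and vertical above 3.05 rad and height (world z) of cassette between 0.0195 and 0.0245 m and x of cassette in the frame of reader between 0.056 and 0.063 m and y of cassette in the frame of reader between -0.15 and 0.15 m and angle between the x axis of cassette and the x axis of reader, either way round below 0.09 rad and linear speed of cassette below 0.01 m/s and value of joint deck below 0.002 m); the robot touches nothing.
It fails at once if the cassette was lifted clear (both of its ends more than 40 mm above the bench) (height (world z) of each of end_near, end_far above 0.04 m).
It fails at once if the cassette was gripped (the fingers press on two opposite sides of it at once) ((contact force between the fingers and cassette_c0 above 0.5 N and contact force between the fingers and cassette_c1 above 0.5 N) or (contact force between the fingers and cassette_c2 above 0.5 N and contact force between the fingers and cassette_c5 above 0.5 N) or (contact force between the fingers and cassette_c3 above 0.5 N and contact force between the fingers and cassette_c4 above 0.5 N)).
It fails at once if one of the face-up cassettes was disturbed (moved more than 15 mm) (distance of any of spare_left, spare_right from where it was at the start of the episode above 0.015 m).
It fails at once if the marker, timer or jar was disturbed (moved more than 15 mm) (distance of any of marker, timer, jar from where it was at the start of the episode above 0.015 m).
It also fails if it takes over 54 s, if anything falls off the work surface, if the arm or the gripper's body presses on something with over 40 N, if the wrist force passes 120 N, or if a joint passes its speed limit or range.

### The arm

A 6-joint arm with a two-finger parallel gripper is mounted at the origin on the work surface. World frame = base frame: x ahead of the robot, y to its left, z up, the work surface at z = 0. Lengths are in m, angles in degrees, forces in N, time in s.
With the tool pointing down it reaches from about 0.25 to 0.725 m from the base axis. Payload 9.7 kg.
Tool frame: the origin (TCP) lies midway between the tips of the shut fingers; the grasp point (between the pads) lies 19 mm behind it (bot.hold_point_z is the distance from the TCP to the grasp point, in m); z points along the fingers, y is the line along which they close (so a half turn about z gives the same grasp; the last joint's range is limited). The gripper opens to 85 mm and grips with 20 to 120 N. Pads are 22 mm wide; open, the fingers measure 114 mm over their backs; the gripper's body (76 mm by 85 mm) begins 54 mm behind the grasp point. The pads swing forward as they close: fully open they stand 13 mm farther back than shut.
Start: joints at [76.203, 4.979, 10.078, 95.1, 0, 90], TCP at [0.131, 0.534, 0.231] pointing down, gripper open.
Joint ranges: [-179.16, 179.16], [-48.56, 103.87], [-65.8, 70.77], [-126.05, 130.52], [-82.76, 87.17], [-180, 180]. Speed limits (degrees/s): [127.2, 127.2, 147.25, 180, 180, 180].

### API

Orientations are given as [roll, pitch, yaw] about the fixed x, y, z axes, in that order (R = Rz(yaw) Ry(pitch) Rx(roll)).
In Python, from workcell import bot gives the robot as it stands.
- The arm moves only by the tool play_rows, never from a script. Its argument "steps" is a list that holds one entry, the list of rows, each a list of 4 numbers: the shift along the tool's x, y, z in m, then the turn about the tool's z in rad. In form: [[[tx, ty, tz, yaw], ...]]. A call has exactly 5 rows; each row shifts and turns the commanded pose from where the row before left it, along the tool's axes as they then stand; what a row does not reach is not made up. A row lasts 1/12 s, in which the tool goes at most 41.7 mm and 7.16 degrees, less where a joint would pass 70% of its speed; a pose out of reach is approached as far as the arm can. A call is refused whole if a number of a shift passes 0.0417 or a number of a turn 0.125, either way. A call with a gripper value outside its range is refused whole. "gripper" is the finger opening in m, from 0 to 0.0854, set as the call begins (left out, the last holds). The fingers move at their own pace and stop on an object; "squeeze" is the grip in N (left out, the last holds). Time passes only in rows, so rows that do not move let the fingers close, or fill a call up. It gives the time, the measured TCP pose, the force, the opening and the grip force at its end, in the units of the state.
- bot.get_obs(): the state, without advancing time (a new reading comes with each control period).
- bot.camera(name): name is "scene" or "top" or "wrist"; returns a dict with "img" (400x640x3 uint8, blue, green, red), "vfov" (degrees; the focal length in pixels is half the picture's height over the tangent of half this angle, whatever the lens; pixels are square), "cx", "cy" (the principal point, pixels), "xyz" and "attitude" of the camera in the world. Camera axes: x right, y down, z forward; pixel columns grow to the right and rows downward; lengths in m; the calibration is good to about 2 mm. A picture is of the moment at which its call begins. There is no depth.
- bot.job_done(): hands the job in; it is judged then, once.
The state is a dict: "time": time; "q": joint angles; "qd": joint speeds; "joint_efforts": joint torques, N m; "ee_pos": TCP position; "tcp_rot": TCP orientation; "wrist_force": force on the tool from outside, world axes, zero at the start; "torque": the same for the moment, N m; "opening": finger opening in m; "grasp_force": force on a finger pad.
Only numpy, scipy, OpenCV 4.12 (cv2) and the standard library are available. Lean on these libraries where they do the work, as an engineer would, in place of code of your own. Each camera call takes 0.05 s, during which the arm holds its last target. There are 200 camera calls.

## Working session

There is one attempt and no reset: what is moved stays moved. The work goes in short steps, Python scripts to look and compute and a tool call to move; the robot and the scene stay as the last step left them, time stands still between calls to the robot, and variables do not carry over. Pictures are saved under pics/ and viewed, at most 10 in all, crops included, and the job is handed in when it is done.

Besides the shell and the picture viewer there is one more tool, called after "Call:" by a JSON object that holds its "name" and its "arguments", one argument or row to a line. play_rows: Moves the arm, as the interface text tells. Its arguments: {"type":"object","properties":{"steps":{"type":"array","items":{"type":"array","items":{"type":"array","items":{"type":"number"}}}},"gripper":{"type":"number"},"squeeze":{"type":"number"}},"required":["steps"]}

```bash
mkdir -p pics; ls; python3 - <<'E'
from workcell import bot
import cv2
o=bot.get_obs();print({k:o[k] for k in('time','ee_pos','tcp_rot','opening')})
for n in('top','scene'):
    c=bot.camera(n);cv2.imwrite(f'pics/{n}0.png',c['img']);print(n,{k:c[k] for k in c if k!='img'})
E
```

```text
pics
{'time': 0.0, 'ee_pos': array([0.13110502, 0.53389542, 0.23059812]), 'tcp_rot': array([-1.79924016e+02, -2.69438284e-04,  1.66202477e+02]), 'opening': 0.08542694559605894}
top {'vfov': 47.29330406376992, 'cx': 314.15840067483094, 'cy': 197.59581571745173, 'xyz': array([ 0.43636585, -0.08769225,  1.20282862]), 'attitude': array([-170.69068359,    1.31592404,  -91.28598606])}
scene {'vfov': 53.39930686175804, 'cx': 319.9151361101349, 'cy': 196.43602873977602, 'xyz': array([1.21384882, 0.37212209, 0.58758065]), 'attitude': array([-124.83121825,   -0.75623691,  128.58357576])}
```

View pics/top0.png

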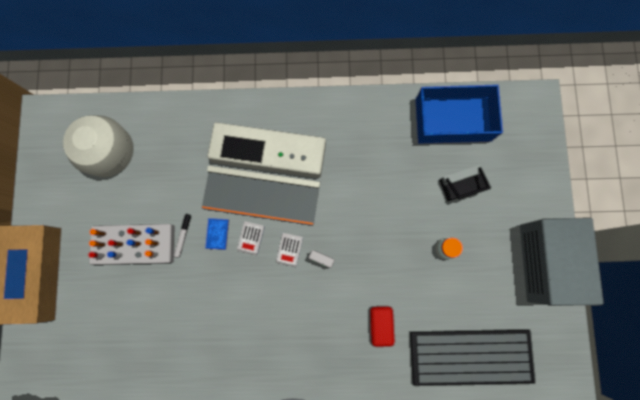

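View pics/scene0.png

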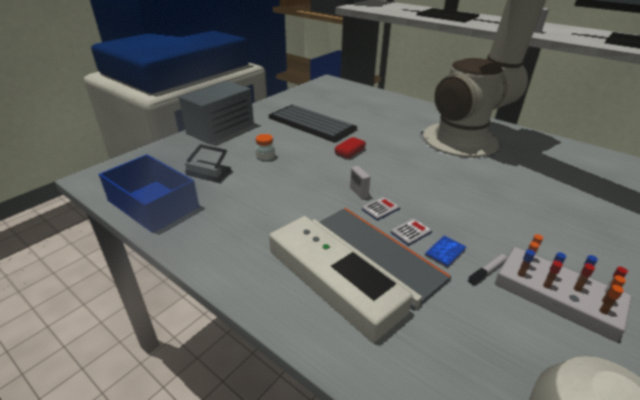

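Top view: blue cassette at about (217,234), orange deck edge from (203,208) to (315,223), marker left of it at (182,235).

```bash
cat > h.py <<'E'
import numpy as np, cv2
from scipy.spatial.transform import Rotation as R
def ray(c,uv,z):
    f=c['img'].shape[0]/2/np.tan(np.radians(c['vfov']/2))
    uv=np.atleast_2d(uv).astype(float)
    d=np.c_[(uv[:,0]-c['cx'])/f,(uv[:,1]-c['cy'])/f,np.ones(len(uv))]@R.from_euler('xyz',c['attitude'],degrees=True).as_matrix().T
    return c['xyz']+d*((z-c['xyz'][2])/d[:,2])[:,None]
def proj(c,P):
    f=c['img'].shape[0]/2/np.tan(np.radians(c['vfov']/2))
    p=(np.atleast_2d(P)-c['xyz'])@R.from_euler('xyz',c['attitude'],degrees=True).as_matrix()
    return p[:,:2]/p[:,2:]*f+[c['cx'],c['cy']]
def mask(c,kind):
    h=cv2.cvtColor(c['img'],cv2.COLOR_BGR2HSV)
    lo,hi=dict(blue=((105,130,90),(125,255,255)),orange=((3,90,80),(20,255,255)))[kind]
    return cv2.inRange(h,lo,hi)
def rect(c,kind,z,roi=None):
    m=mask(c,kind)
    if roi: k=np.zeros_like(m);x0,y0,x1,y1=roi;k[y0:y1,x0:x1]=1;m=m*k
    v,u=np.nonzero(m); P=ray(c,np.c_[u,v],z)[:,:2]
    r=cv2.minAreaRect((P*1000).astype(np.float32)); return r,len(u),P
E
python3 - <<'E'
from workcell import bot
from h import *
c=bot.camera('top')
r,n,P=rect(c,'blue',.01,(195,210,240,260));print('cass',r,n,cv2.boxPoints(r),P.mean(0))
r,n,P=rect(c,'orange',.012,(195,195,325,232));print('edge',r,n,cv2.boxPoints(r),P.mean(0))
print(ray(c,[(182,235),(177,255),(187,215),(321,259)],.01))
E
```

```text
cass ((543.7272338867188, 193.7501220703125), (52.78560256958008, 77.95787811279297), 85.15450286865234) 592 [[502.65823 170.74416]
 [580.3375  164.15913]
 [584.79626 216.75609]
 [507.11694 223.34111]] [0.54364439 0.19388393]
edge ((589.8135375976562, 87.72970581054688), (295.6126403808594, 8.159038543701172), 79.9401626586914) 328 [[559.97845  -57.09162 ]
 [568.012    -58.516808]
 [619.6486   232.55103 ]
 [611.61505  233.97623 ]] [0.58980027 0.08739824]
[[ 0.54198574  0.2850236   0.01      ]
 [ 0.49003334  0.29687933  0.01      ]
 [ 0.59465761  0.27300369  0.01      ]
 [ 0.47099141 -0.07878426  0.01      ]]
```

Call:
{"name": "play_rows", "arguments": {
  "steps": [
    [[-0.027,-0.0158,0,0],[-0.027,-0.0158,0,0],[-0.027,-0.0158,0,0],[-0.027,-0.0158,0,0],[-0.027,-0.0158,0,0]]
  ],
  "gripper": 0
}}

```text
time: 0.57
ee_pos: [0.2441, 0.424, 0.231]
tcp_rot: [-180.0, -0.0, 166.2]
wrist_force: [0.4, -0.1, 0.5]
opening: 0.0256
grasp_force: 0.0
```

Call:
{"name": "play_rows", "arguments": {
  "steps": [
    [[-0.027,-0.0158,0,0],[-0.027,-0.0158,0,0],[-0.027,-0.0158,0,0],[-0.027,-0.0158,0,0],[-0.027,-0.0158,0,0]]
  ]
}}

```text
time: 0.98
ee_pos: [0.3565, 0.315, 0.2312]
tcp_rot: [-180.0, -0.0, 166.2]
wrist_force: [-0.7, 1.2, 0.3]
opening: -0.0001
grasp_force: 0.0
```

Call:
{"name": "play_rows", "arguments": {
  "steps": [
    [[-0.027,-0.0158,0,0],[-0.027,-0.0158,0,0],[-0.027,-0.0158,0.01,0],[-0.027,-0.0158,0.01,0],[-0.027,-0.0158,0.01,-0.066]]
  ]
}}

```text
time: 1.4
ee_pos: [0.4689, 0.2061, 0.2009]
tcp_rot: [180.0, 0.0, 169.9]
wrist_force: [-0.3, 0.3, -0.1]
opening: -0.0003
grasp_force: 0.0
```

Call:
{"name": "play_rows", "arguments": {
  "steps": [
    [[0,0,0.03,0],[0,0,0.03,0],[0,0,0.02,0],[0,0,0.02,0],[0,0,0,0]]
  ]
}}

```text
time: 1.82
ee_pos: [0.466, 0.2064, 0.097]
tcp_rot: [-179.8, -0.3, 170.0]
wrist_force: [0.3, -0.8, 0.4]
opening: -0.0
grasp_force: 0.0
```

```bash
python3 - <<'E'
from workcell import bot
from h import *
o=bot.get_obs();print({k:o[k] for k in('time','ee_pos','tcp_rot','opening','wrist_force')})
w=bot.camera('wrist');cv2.imwrite('pics/w1.png',w['img'])
print(w['xyz'],w['attitude'],w['vfov'])
m=mask(w,'blue');n,l,s,ce=cv2.connectedComponentsWithStats(m);print(s[s[:,4]>300][1:])
r,n,P=rect(w,'orange',.012);print('edge',r,n,cv2.boxPoints(r))
E
```

```text
{'time': 1.8167, 'ee_pos': array([0.46600225, 0.20636369, 0.09700418]), 'tcp_rot': array([-179.79694001,   -0.30352175,  169.96756096]), 'opening': -1.6267250727035923e-05, 'wrist_force': array([ 0.29652455, -0.76072149,  0.40798621])}
[0.39102666 0.2210916  0.2397776 ] [162.83725953   0.18437317  79.93796838] 68.10587255836188
[[ 603  261   37   38  892]
 [ 527  309   46   40 1060]]
edge ((562.60595703125, 204.6654510498047), (530.871337890625, 92.1347885131836), 88.87631225585938) 6110 [[511.342    -59.81578 ]
 [603.4591   -61.622604]
 [613.8699   469.14667 ]
 [521.7528   470.9535  ]]
```

View pics/w1.png

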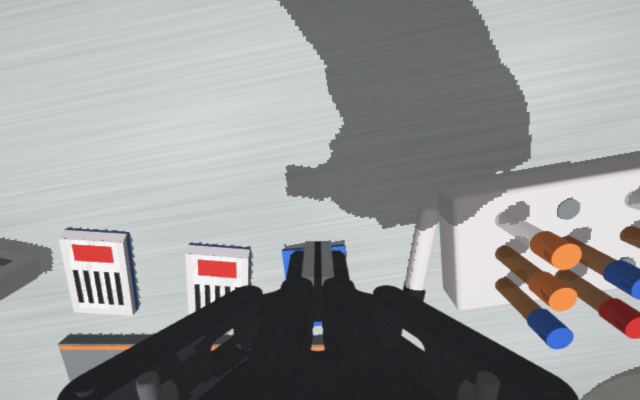

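Wrist view: the shut fingers are centred (col 318) behind the cassette, whose near end spans about (283,248)–(345,243); spares at left, marker and tube rack at right, clear.

```bash
python3 - <<'E'
from workcell import bot
from h import *
w=bot.camera('wrist')
near=ray(w,[(283,248),(345,243)],.01);e=ray(w,[(62,346),(150,346)],.012)
a=np.radians(-10);ux=np.array([np.cos(a),np.sin(a)]);uy=np.array([-ux[1],ux[0]]);O=np.array([.5855,.0885])
for P in (near,e,bot.get_obs()['ee_pos'][None]): d=P[:,:2]-O;print(P.round(4),(d@ux).round(4),(d@uy).round(4))
E
```

```text
[[0.5006 0.1714 0.01  ]
 [0.5052 0.2249 0.01  ]] [-0.098  -0.1028] [0.0669 0.1204]
[[ 0.5647 -0.0599  0.012 ]
 [ 0.5794  0.0238  0.012 ]] [0.0053 0.0052] [-0.1498 -0.0648]
[[0.4676 0.2072 0.1013]] [-0.1367] [0.0965]
```

Call:
{"name": "play_rows", "arguments": {
  "steps": [
    [[0,0,0.025,0],[0,0,0.025,0],[0,0,0.025,0],[0,0,0.012,0],[0,0,0.006,0]]
  ]
}}

```text
time: 2.33
ee_pos: [0.4678, 0.2074, 0.0079]
tcp_rot: [-180.0, -0.0, 170.0]
wrist_force: [0.1, 0.1, -0.4]
opening: 0.0
grasp_force: 0.0
```

Call:
{"name": "play_rows", "arguments": {
  "steps": [
    [[0,-0.003,0.0045,0],[-0.005,0,0,0],[-0.005,0,0,0],[-0.005,0,0,0],[-0.005,0,0,0]]
  ]
}}

```text
time: 2.75
ee_pos: [0.4885, 0.2011, 0.0049]
tcp_rot: [179.9, 0.1, 170.0]
wrist_force: [-0.2, 0.0, -0.3]
opening: -0.0
grasp_force: 0.0
```

Call:
{"name": "play_rows", "arguments": {
  "steps": [
    [[-0.004,0,0,0],[-0.004,0,0,0],[-0.004,0,0,0],[-0.004,0,0,0],[-0.004,0,0,0]]
  ]
}}

```text
time: 3.17
ee_pos: [0.5072, 0.1974, 0.0038]
tcp_rot: [-180.0, -0.0, 170.0]
wrist_force: [-0.2, -0.7, 1.1]
opening: 0.0001
grasp_force: 0.2
```

```bash
cat > look.py <<'E'
import sys
from workcell import bot
from h import *
o=bot.get_obs();print({k:np.round(o[k],4) for k in('time','ee_pos','wrist_force')})
t=bot.camera('top');s=bot.camera('scene')
a=cv2.resize(t['img'][190:280,160:300],(560,360),interpolation=cv2.INTER_CUBIC)
b=s['img'][170:310,330:520];b=cv2.resize(b,(570,420),interpolation=cv2.INTER_CUBIC)
w=bot.camera('wrist')['img'][200:400,150:490]
if len(sys.argv)>1:
    im=np.zeros((600,800,3),np.uint8);b=cv2.resize(b,(440,324));a=cv2.resize(a,(360,231))
    im[:231,:360]=a;im[:324,360:]=b;im[330:530,:340]=w;cv2.imwrite(f'pics/{sys.argv[1]}.png',im)
E
python3 look.py k1
```

```text
{'time': np.float64(3.1667), 'ee_pos': array([0.5072, 0.1974, 0.0038]), 'wrist_force': array([-0.1556, -0.7231,  1.0597])}
```

View pics/k1.png

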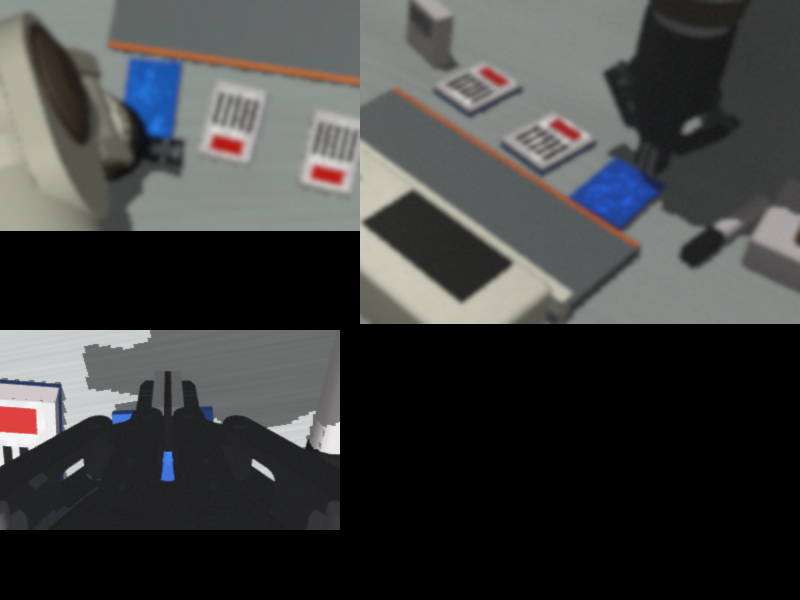

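The tip is at the middle of the near end; the cassette is almost at the orange edge, nearly square. I'll press on until the spring force shows.

Call:
{"name": "play_rows", "arguments": {
  "steps": [
    [[-0.002,0,0,0],[-0.002,0,0,0],[-0.001,0,0,0],[0,0,0,0],[0,0,0,0]]
  ]
}}

```text
time: 3.73
ee_pos: [0.5115, 0.1967, 0.0037]
tcp_rot: [180.0, -0.0, 170.0]
wrist_force: [-2.7, 1.5, 1.1]
opening: 0.0002
grasp_force: 1.1
```

Call:
{"name": "play_rows", "arguments": {
  "steps": [
    [[-0.002,0,0,0],[-0.002,0,0,0],[0,0,0,0],[0,0,0,0],[0,0,0,0]]
  ]
}}

```text
time: 4.15
ee_pos: [0.5151, 0.1962, 0.0037]
tcp_rot: [180.0, -0.1, 170.0]
wrist_force: [-4.7, 3.3, 1.7]
opening: 0.0
grasp_force: 2.4
```

Call:
{"name": "play_rows", "arguments": {
  "steps": [
    [[-0.0015,0,0,0],[0,0,-0.0025,0],[0,0,-0.0025,0],[0,0,-0.0025,0],[0,0,0,0]]
  ]
}}

```text
time: 4.57
ee_pos: [0.5165, 0.196, 0.0114]
tcp_rot: [180.0, -0.1, 170.0]
wrist_force: [-5.1, 2.0, 0.3]
opening: -0.0001
grasp_force: 2.8
```

```bash
python3 look.py k2
```

```text
{'time': np.float64(4.5667), 'ee_pos': array([0.5165, 0.196 , 0.0114]), 'wrist_force': array([-5.1382,  2.0153,  0.3176])}
```

View pics/k2.png

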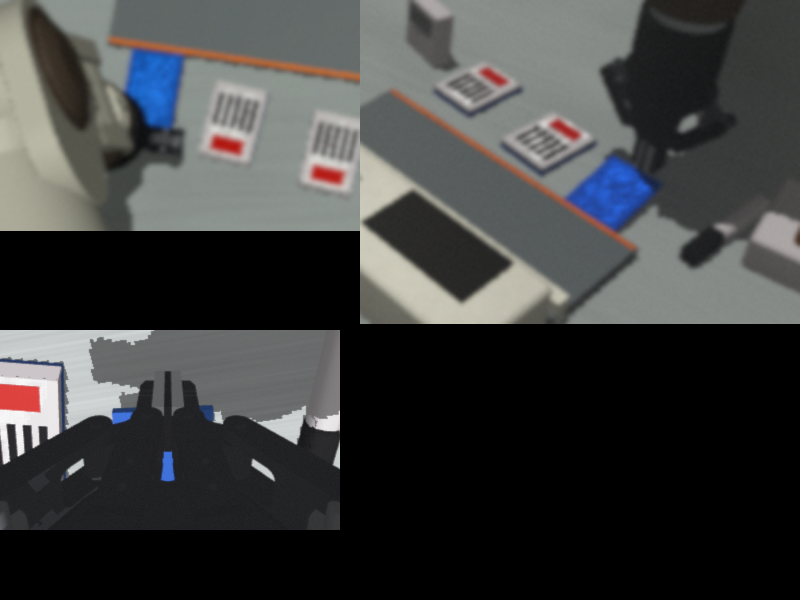

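The near end has risen with the tip (tip at 11 mm, still 5 N). Continue along the arc.

Call:
{"name": "play_rows", "arguments": {
  "steps": [
    [[0,0,-0.003,0],[-0.0002,0,-0.003,0],[-0.0005,0,-0.003,0],[-0.0008,0,-0.0035,0],[0,0,0,0]]
  ]
}}

```text
time: 5.13
ee_pos: [0.5182, 0.1958, 0.0243]
tcp_rot: [180.0, -0.1, 170.0]
wrist_force: [-5.0, 2.5, 1.3]
opening: 0.0001
grasp_force: 2.8
```

Call:
{"name": "play_rows", "arguments": {
  "steps": [
    [[-0.001,0,-0.0035,0],[-0.0012,0,-0.0035,0],[-0.0013,0,-0.0035,0],[-0.0015,0,-0.0035,0],[0,0,0,0]]
  ]
}}

```text
time: 5.55
ee_pos: [0.5236, 0.1949, 0.0385]
tcp_rot: [180.0, -0.0, 170.0]
wrist_force: [-6.2, 2.3, 3.2]
opening: -0.0003
grasp_force: 3.3
```

Call:
{"name": "play_rows", "arguments": {
  "steps": [
    [[-0.0022,0,-0.0037,0],[-0.0025,0,-0.0035,0],[-0.0028,0,-0.0033,0],[-0.003,0,-0.0031,0],[-0.0032,0,-0.003,0]]
  ]
}}

```text
time: 5.97
ee_pos: [0.5366, 0.1925, 0.0548]
tcp_rot: [180.0, -0.1, 170.0]
wrist_force: [-7.5, 4.6, 6.0]
opening: -0.0
grasp_force: 4.7
```

Call:
{"name": "play_rows", "arguments": {
  "steps": [
    [[-0.003,0,-0.0026,0],[-0.003,0,-0.0024,0],[-0.0025,0,-0.002,0],[-0.0025,0,-0.002,0],[0,0,0,0]]
  ]
}}

```text
time: 6.38
ee_pos: [0.5484, 0.1907, 0.0646]
tcp_rot: [179.9, 0.1, 170.0]
wrist_force: [-5.1, 3.3, 6.3]
opening: -0.0002
grasp_force: 4.3
```

```bash
python3 look.py k3
```

```text
{'time': np.float64(6.3833), 'ee_pos': array([0.5484, 0.1907, 0.0646]), 'wrist_force': array([-5.0662,  3.3304,  6.3454])}
```

View pics/k3.png

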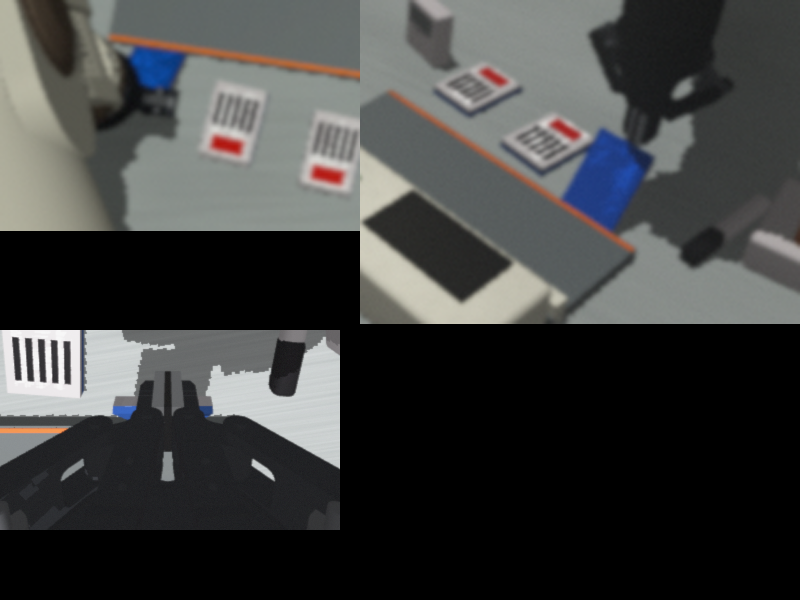

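The cassette is leaning up at about 55°, far end at the orange edge, tip centred on the bevel. Push on level through the vertical.

Call:
{"name": "play_rows", "arguments": {
  "steps": [
    [[-0.004,0,-0.0005,0],[-0.004,0,-0.0005,0],[-0.004,0,0,0],[-0.004,0,0,0],[-0.004,0,0,0]]
  ]
}}

```text
time: 6.95
ee_pos: [0.5695, 0.1883, 0.0709]
tcp_rot: [179.7, 0.4, 170.0]
wrist_force: [2.2, 0.6, 1.3]
opening: -0.0001
grasp_force: 0.0
```

Call:
{"name": "play_rows", "arguments": {
  "steps": [
    [[-0.003,0,0,0],[-0.003,0,0,0],[-0.003,0,0,0],[-0.002,0,0,0],[0,0,0,0]]
  ]
}}

```text
time: 7.37
ee_pos: [0.5786, 0.1845, 0.0636]
tcp_rot: [-180.0, -0.0, 170.0]
wrist_force: [-0.1, 0.3, -0.8]
opening: 0.0004
grasp_force: 0.0
```

```bash
python3 look.py k4
```

```text
{'time': np.float64(7.3667), 'ee_pos': array([0.5786, 0.1845, 0.0636]), 'wrist_force': array([-0.0641,  0.3418, -0.7971])}
```

View pics/k4.png

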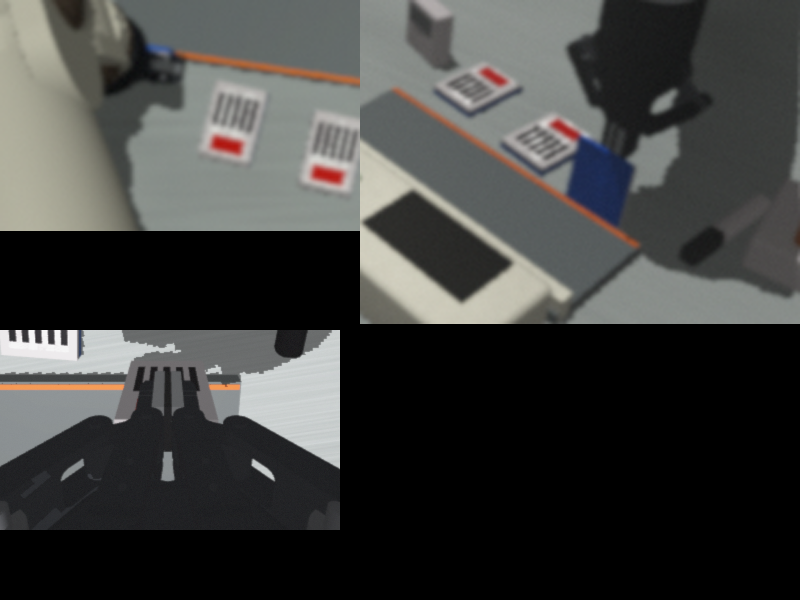

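The cassette stands about upright against the edge, resting freely. Push it past vertical.

Call:
{"name": "play_rows", "arguments": {
  "steps": [
    [[-0.004,0,0,0],[-0.004,0,0,0],[-0.004,0,0,0],[-0.004,0,0,0],[-0.004,0,0,0]]
  ]
}}

```text
time: 7.93
ee_pos: [0.5986, 0.1812, 0.0643]
tcp_rot: [-180.0, 0.0, 170.0]
wrist_force: [-0.2, 0.4, -0.2]
opening: 0.0004
grasp_force: 0.0
```

Call:
{"name": "play_rows", "arguments": {
  "steps": [
    [[-0.004,0,0,0],[-0.004,0,0,0],[-0.002,0,0,0],[0,0,0,0],[0,0,0,0]]
  ]
}}

```text
time: 8.35
ee_pos: [0.608, 0.1796, 0.0643]
tcp_rot: [-180.0, -0.0, 170.0]
wrist_force: [-0.1, -0.3, -0.9]
opening: -0.0001
grasp_force: 0.0
```

```bash
python3 look.py k5
```

```text
{'time': np.float64(8.35), 'ee_pos': array([0.608 , 0.1796, 0.0643]), 'wrist_force': array([-0.1073, -0.2624, -0.9382])}
```

View pics/k5.png

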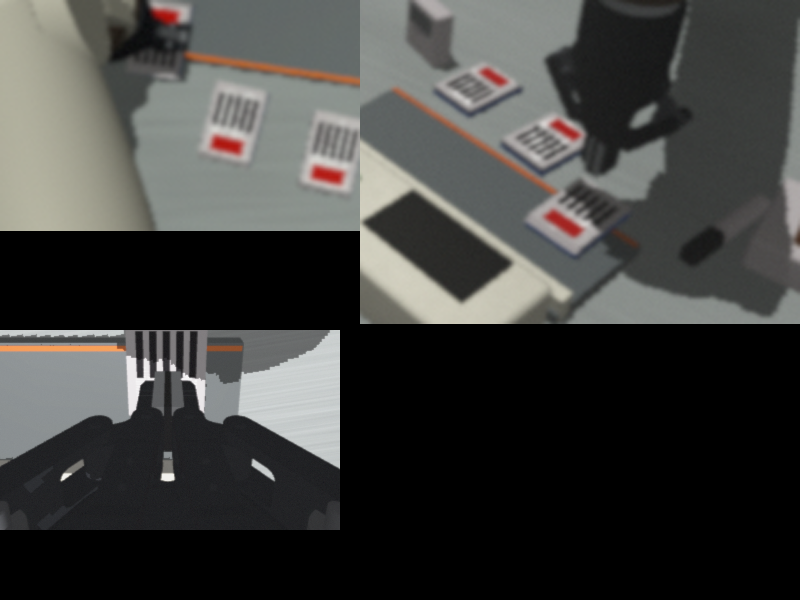

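Flipped: white face up on the deck, overhanging the edge by roughly 15–20 mm, centred on the tip. Retreat, lower behind it, and push home.

Call:
{"name": "play_rows", "arguments": {
  "steps": [
    [[0.015,0,0,0],[0.02,0,0,0],[0.02,0,0,0],[0.008,0,0,0],[0,0,0,0]]
  ]
}}

```text
time: 8.92
ee_pos: [0.5448, 0.1909, 0.0648]
tcp_rot: [180.0, 0.0, 170.0]
wrist_force: [-0.7, -0.6, -0.0]
opening: -0.0003
grasp_force: 0.0
```

Call:
{"name": "play_rows", "arguments": {
  "steps": [
    [[0,0,0.015,0],[0,0,0.015,0],[0,0,0.012,0],[0,0,0.0055,0],[0,0,0,0]]
  ]
}}

```text
time: 9.33
ee_pos: [0.5455, 0.1902, 0.0152]
tcp_rot: [-179.9, -0.1, 170.0]
wrist_force: [-0.5, 0.3, -0.1]
opening: -0.0
grasp_force: 0.0
```

```bash
python3 - <<'E'
from workcell import bot
from h import *
print(bot.get_obs()['ee_pos'])
c=bot.camera('wrist');cv2.imwrite('pics/w2.png',c['img'])
E
```

```text
[0.54549442 0.19015868 0.01524827]
```

View pics/w2.png

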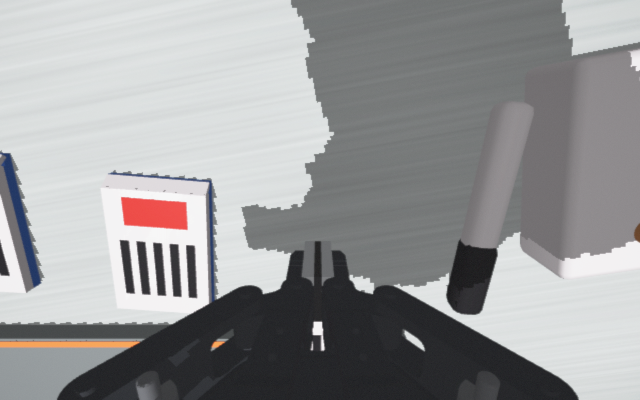

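Call:
{"name": "play_rows", "arguments": {
  "steps": [
    [[-0.004,0,-0.0005,0],[-0.005,0,0,0],[-0.005,0,0,0],[-0.004,0,0,0],[-0.004,0,0,0]]
  ]
}}

```text
time: 9.8
ee_pos: [0.5684, 0.1866, 0.0177]
tcp_rot: [180.0, 0.0, 170.0]
wrist_force: [-0.3, -0.0, 0.5]
opening: 0.0
grasp_force: 0.0
```

Call:
{"name": "play_rows", "arguments": {
  "steps": [
    [[-0.004,0,0,0],[-0.004,0,0,0],[-0.004,0,0,0],[-0.004,0,0,0],[-0.004,0,0,0]]
  ]
}}

```text
time: 10.22
ee_pos: [0.5877, 0.1832, 0.0174]
tcp_rot: [180.0, -0.0, 170.0]
wrist_force: [0.4, 0.2, 0.8]
opening: -0.0004
grasp_force: 0.2
```

Call:
{"name": "play_rows", "arguments": {
  "steps": [
    [[-0.004,0,0,0],[-0.004,0,0,0],[-0.004,0,0,0],[-0.003,0,0,0],[0,0,0,0]]
  ]
}}

```text
time: 10.63
ee_pos: [0.6026, 0.1805, 0.0173]
tcp_rot: [180.0, 0.0, 170.0]
wrist_force: [-0.2, -0.9, -0.0]
opening: 0.0001
grasp_force: 0.0
```

Call:
{"name": "play_rows", "arguments": {
  "steps": [
    [[-0.003,0,0,0],[-0.002,0,0,0],[-0.001,0,0,0],[0,0,0,0],[0,0,0,0]]
  ]
}}

```text
time: 11.05
ee_pos: [0.608, 0.1796, 0.0174]
tcp_rot: [-180.0, -0.0, 170.0]
wrist_force: [0.2, 0.4, -0.1]
opening: -0.0
grasp_force: 0.0
```

Call:
{"name": "play_rows", "arguments": {
  "steps": [
    [[-0.0015,0,0,0],[-0.0015,0,0,0],[-0.001,0,0,0],[0,0,0,0],[0,0,0,0]]
  ]
}}

```text
time: 11.47
ee_pos: [0.6115, 0.179, 0.0174]
tcp_rot: [-180.0, -0.1, 170.0]
wrist_force: [-5.0, 1.0, 1.7]
opening: 0.0001
grasp_force: 2.1
```

Call:
{"name": "play_rows", "arguments": {
  "steps": [
    [[-0.001,0,0,0],[-0.001,0,0,0],[0,0,0,0],[0,0,0,0],[0,0,0,0]]
  ]
}}

```text
time: 11.88
ee_pos: [0.6137, 0.1786, 0.0173]
tcp_rot: [-180.0, -0.0, 170.0]
wrist_force: [-4.9, 1.6, 2.4]
opening: 0.0001
grasp_force: 2.5
```

Firm against the stop (5 N). Back off slowly, then clear.

Call:
{"name": "play_rows", "arguments": {
  "steps": [
    [[0.001,0,0,0],[0.001,0,0,0],[0.001,0,0,0],[0.001,0,0,0],[0.001,0,0,0]]
  ]
}}

```text
time: 12.3
ee_pos: [0.6094, 0.1793, 0.0175]
tcp_rot: [180.0, 0.1, 170.0]
wrist_force: [-1.0, -1.1, 0.1]
opening: 0.0002
grasp_force: 0.0
```

Call:
{"name": "play_rows", "arguments": {
  "steps": [
    [[0.002,0,0,0],[0.008,0,0,0],[0.02,0,0,0],[0.02,0,0,0],[0.02,0,0,0]]
  ]
}}

```text
time: 12.72
ee_pos: [0.5388, 0.1916, 0.0172]
tcp_rot: [-180.0, -0.0, 170.0]
wrist_force: [0.1, 0.6, 0.4]
opening: 0.0001
grasp_force: 0.0
```

Call:
{"name": "play_rows", "arguments": {
  "steps": [
    [[0.015,0,-0.03,0],[0.015,0,-0.03,0],[0.02,0,-0.03,0],[0.02,0,-0.03,0],[0.02,0,0,0]]
  ]
}}

```text
time: 13.13
ee_pos: [0.4521, 0.2082, 0.1435]
tcp_rot: [179.7, 0.4, 170.0]
wrist_force: [-0.1, 1.0, 1.3]
opening: 0.0002
grasp_force: 0.0
```

```bash
python3 - <<'E'
from workcell import bot
from h import *
t=bot.camera('top')['img'][140:270,170:330];s=bot.camera('scene')['img'][170:340,260:510]
im=np.zeros((600,800,3),np.uint8);im[:390,:480]=cv2.resize(t,(480,390),interpolation=cv2.INTER_CUBIC)
im[390:,:300]=cv2.resize(s,(300,210));w=bot.camera('wrist')['img'];im[390:,480:]=cv2.resize(w,(320,210));cv2.imwrite('pics/end.png',im)
E
```

```text
(no output)
```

View pics/end.png

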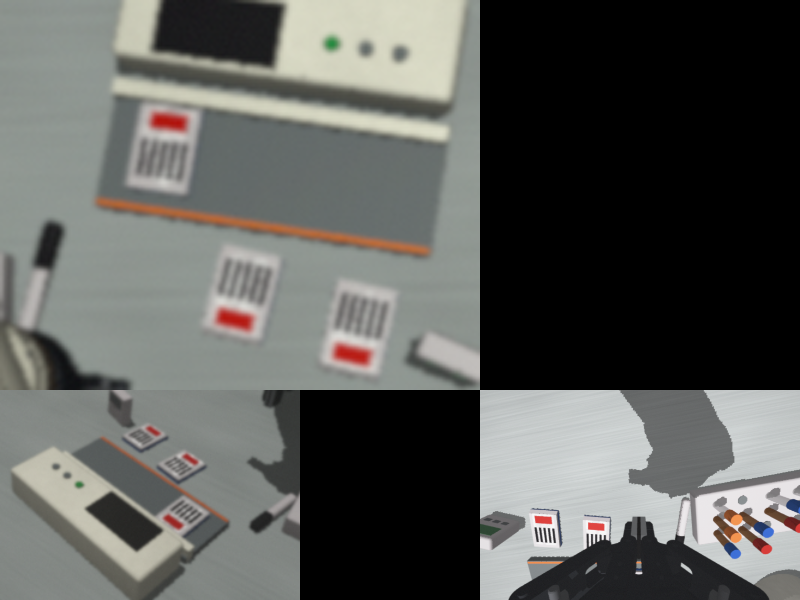

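Cassette lies white face up against the stop, its left edge (142,101)–(126,188) parallel to the deck's; everything else in place, arm clear.

```bash
python3 -c "
from workcell import bot
print(bot.job_done())"
```

```text
the job is handed in; nothing more can be done
None
```

I flipped the blue-backed cassette white face up onto the deck and pushed it against the stop. It looked square and home in the last pictures, with nothing else visibly moved, and I handed the job in at about 13 s (no result came back).

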